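# Sweep the loose screw caps into the collecting tray

### The job

Three blue screw caps lie loose on the bench (not those on the racked tubes). Sweep them along the bench with the fingers, through the open side of the white tray, until all three lie wholly inside it; slide them gently, without lifting or flicking them. Leave the glass vials and the beaker standing where they are.

Things in the scene. Friction and masses are not known exactly. Their poses are not given: they have to be found in the camera images.
- cap_a_center (a point): Small screw cap of blue plastic, 36 mm across and 18 mm high, lying flat on the bench, loose, about 12 g, sliding (not rolling) when pushed at its side. The point is its centre, 9 mm above its underside.
- cap_b_center (a point): Small screw cap of blue plastic, 36 mm across and 18 mm high, lying flat on the bench, loose, about 12 g, sliding (not rolling) when pushed at its side. The point is its centre, 9 mm above its underside.
- cap_large_center (a point): Larger screw cap of blue plastic, 46 mm across and 18 mm high, lying flat on the bench, loose, about 18 g, sliding (not rolling) when pushed at its side. The point is its centre, 9 mm above its underside.
- tray: White enamel tray, thin blue rim, fixed. Origin: centre of its underside, at bench height; z up. 140 mm deep (x), 230 wide (y). Open side at its own -x (x = -70 mm); the other sides have walls 5 mm thick, 28 mm high with the rim. Inside: 220 mm between side walls, back wall at x = +65 mm. Floor 2 mm above the bench; a ramp rises from bench height at x = -70 to 2 mm at x = -50 mm.
- vial_near: Open clear glass vial standing upright, 28 mm across, 42 mm high, light and loose; between the caps and the robot. Origin: centre of its underside. To be left alone.
- vial_far: The same kind of vial, standing beyond the caps. Origin: centre of its underside. To be left alone.
- beaker: Clear glass beaker standing upright, 54 mm across the rim, 62 mm high, to the right of the caps as the robot sees them. Origin: centre of its underside. To be left alone.
Mind the look-alikes: they are no part of the job. Leave any black or pink look-alike of the part that bears cap_a_center alone.

How it is judged:
At the end, for the whole second after the job is handed in: All three caps rest in the tray, wholly past its open edge (within 2 mm), between its walls, centre less than 30 mm above the bench, slower than 0.02 m/s (x of cap_a_center in the frame of tray between -0.054 and 0.066 m and y of cap_a_center in the frame of tray between -0.11 and 0.11 m and height (world z) of each of cap_a_center, cap_b_center, cap_large_center below 0.03 m and linear speed of each of cap_a, cap_b, cap_large below 0.02 m/s and x of cap_b_center in the frame of tray between -0.054 and 0.066 m and y of cap_b_center in the frame of tray between -0.11 and 0.11 m and x of cap_large_center in the frame of tray between -0.049 and 0.066 m and y of cap_large_center in the frame of tray between -0.11 and 0.11 m); the robot touches nothing.
It fails at once if a cap is lifted clear of the surface (its centre more than 35 mm above the bench) (height (world z) of any of cap_a_center, cap_b_center, cap_large_center above 0.035 m).
It fails at once if a cap is flicked or thrown (faster than 0.7 m/s) (linear speed of any of cap_a, cap_b, cap_large above 0.7 m/s).
It fails at once if a vial or the beaker is shifted by more than 15 mm or tipped (distance of any of vial_near, vial_far, beaker from where it was at the start of the episode above 0.015 m or angle between any of vial_near, vial_far, beaker's own z axis and vertical above 0.3 rad).
It also fails if it takes over 67 s, if anything falls off the work surface, if the arm or the gripper's body presses on something with over 40 N, if the wrist force passes 120 N, or if a joint passes its speed limit or range.

### The arm

A 6-joint arm with a two-finger parallel gripper is mounted at the origin on the work surface. World frame = base frame: x ahead of the robot, y to its left, z up, the work surface at z = 0. Lengths are in m, angles in rad, forces in N, time in s.
With the tool pointing down it reaches from about 0.3 to 0.775 m from the base axis. Payload 14.6 kg.
Tool frame: the origin (TCP) lies on the centre line of the jaws, within the pads' length; the fingertips stand 19 mm ahead of it and the grasp point (between the pads) is the TCP; y points along the fingers, x is the direction in which the jaws open and shut, and the axes are right-handed (so a half turn about y gives the same grasp; the last joint's range is limited). The gripper opens to 94 mm and grips with 3 to 60 N. Pads are 16 mm wide; open, the fingers measure 119 mm over their backs; the gripper's body (75 mm by 177 mm) begins 78 mm behind the grasp point.
Start: joints at [-1.288, 0.3, 1.521, -0, 1.321, -0.067], TCP at [0.188, -0.517, 0.224] pointing down, gripper open.
Joint ranges: [-3.03, 3.03], [-0.79, 2.21], [0.23, 2.52], [-1.04, 4.18], [0, 3.07], [-2.55, 2.55]. Speed limits (rad/s): [2.22, 2.22, 2.57, 3.14, 3.14, 3.14].

### API

Orientations are given as [roll, pitch, yaw] about the fixed x, y, z axes, in that order (R = Rz(yaw) Ry(pitch) Rx(roll)).
In Python, from station import ctrl, optics gives the robot as it stands.
- The arm moves only by the tool jog_arm, never from a script. Its argument "targets" is a list of rows, each a list of 3 entries, a list of its own where there are three numbers: the finger opening in cm, from 0 to 9.4, then the shift along the tool's x, y, z in cm, then the turn about the tool's y in rad. A call has 1 to 10 rows; each row is the pose to reach, as a shift and turn from the pose commanded when the call began, along the tool's axes at that moment; what a row does not reach only later rows make up. A row lasts 1/10 s, in which the tool goes at most 50 mm and 8.59 degrees, less where a joint would pass 70% of its speed; a pose out of reach is approached as far as the arm can. A call with a gripper value outside its range is refused whole. The fingers move at their own pace and stop on an object; "grip_force" is the grip in N (left out, the last holds). Time passes only in rows, so rows that repeat a pose let the fingers close. It gives the time, the measured TCP pose, the force and the opening at its end, in the units of the state.
- ctrl.get_obs(): the state, without advancing time (a new reading comes with each control period).
- optics.camera(name): name is "side" or "top"; returns a dict with "img" (480x640x3 uint8, red, green, blue), "range_z" (480x640 float32, m along the optical axis (not along the pixel's ray), 0 where there is no reading), "camera_matrix" (3x3 intrinsics, pixels), "world_to_cam" (4x4, takes a point from world to camera coordinates). Camera axes: x right, y up, looking along -z (the intrinsics and any distortion apply to the point x, -y, -z); pixel columns grow to the right and rows downward; lengths in m; the calibration is good to about 2 mm. A picture is of the moment at which its call begins.
- ctrl.hand_in(): hands the job in, once; it reports no verdict.
The state is a dict: "time_s": time; "qpos": joint angles; "joint_vel": joint speeds; "tau": joint torques, N m; "ee_pos": TCP position; "eef_rot": TCP orientation; "force": force on the tool from outside, world axes, zero at the start; "moment": the same for the moment, N m; "grip_width": finger opening in m.
Only numpy, scipy, OpenCV 4.12 (cv2) and the standard library are available. Lean on these libraries where they do the work, as an engineer would, in place of code of your own. Each camera call takes 0.05 s, during which the arm holds its last target. There are 200 camera calls.

## Working session

There is one attempt and no reset: what is moved stays moved. The work goes in short steps, Python scripts to look and compute and a tool call to move; the robot and the scene stay as the last step left them, time stands still between calls to the robot, and variables do not carry over. Pictures are saved under pics/ and viewed, about 8 in all and at most 12, crops included, and the job is handed in when it is done.

Besides the shell and the picture viewer there is one more tool, called after "Request:" as a command line: name --argument value ..., lists and objects as JSON in quotes. jog_arm: Moves the arm, as the interface text tells. Its arguments: {"type":"object","properties":{"targets":{"type":"array","items":{"type":"array"}},"grip_force":{"type":"number"}},"required":["targets"]}

```bash
mkdir -p pics; cat > h.py <<'E'
import numpy as np, cv2
from station import ctrl, optics
def snap(n,f=None):
    c=optics.camera(n)
    if f: cv2.imwrite('pics/'+f,c['img'][:,:,::-1])
    return c
def ray(c,u,v,z):
    K=np.array(c['camera_matrix']);T=np.linalg.inv(np.array(c['world_to_cam']))
    d=np.linalg.inv(K)@[u,v,1]; d=T[:3,:3]@np.array([d[0],-d[1],-d[2]]); o=T[:3,3]
    return o+d*(z-o[2])/d[2]
def blobs(c,lo,hi,z,amin=60):
    h=cv2.cvtColor(c['img'],cv2.COLOR_RGB2HSV); m=cv2.inRange(h,lo,hi)
    n,l,s,ce=cv2.connectedComponentsWithStats(m)
    for i in range(1,n):
        if s[i,4]>amin: print(ce[i].round(1),s[i].tolist(),ray(c,*ce[i],z).round(4))
def proj(c,p):
    q=np.array(c['world_to_cam'])@[*p,1]; k=np.array(c['camera_matrix'])@[q[0],-q[1],-q[2]]; return k[:2]/k[2]
E
python3 - <<'E'
from h import *
print(ctrl.get_obs())
for n in('top','side'):
    c=snap(n,n+'0.png'); print(n,np.linalg.inv(c['world_to_cam']).round(3)); blobs(c,(95,110,50),(128,255,255),.018)
E
```

```text
{'time_s': 0.0, 'qpos': array([-1.28764987e+00,  3.00445636e-01,  1.52157328e+00,  7.47955367e-06,
        1.32071336e+00, -6.66007356e-02]), 'joint_vel': array([ 0.00084644,  0.00016291,  0.00064992, -0.00039883,  0.00105635,
       -0.00157005]), 'tau': array([-3.56851167e-03, -5.31807232e+01, -3.52739775e+01,  7.06488127e-02,
        2.42927636e-02, -9.69820371e-05]), 'ee_pos': array([ 0.18839418, -0.51647091,  0.22390359]), 'eef_rot': array([-1.57071325e+00,  1.13661836e-03, -1.22105094e+00]), 'force': array([-0.1299046 ,  0.09107972,  0.08202943]), 'moment': array([ 0.05166786, -0.0571239 , -0.00074294]), 'grip_width': 0.09421465847763012}
top [[ 0.028  0.996 -0.086  0.479]
 [-0.999  0.029  0.013 -0.052]
 [ 0.015  0.086  0.996  0.989]
 [ 0.     0.     0.     1.   ]]
[283.5  28.9] [274, 18, 20, 23, 350] [0.9803 0.0114 0.018 ]
[235.  32.] [225, 21, 21, 23, 357] [0.9704 0.1083 0.018 ]
[210.6  33.5] [200, 23, 21, 23, 363] [0.9657 0.1569 0.018 ]
[261.   56.3] [252, 45, 19, 23, 328] [0.922  0.0544 0.018 ]
[285.4  55.2] [277, 45, 18, 21, 312] [0.9259 0.0059 0.018 ]
[236.5  58.2] [227, 
[... 222 characters left out ...]
 0.018 ]
[333.8 280.3] [324, 271, 21, 20, 318] [ 0.4805 -0.102   0.018 ]
side [[ 0.857  0.396 -0.33   0.235]
 [-0.515  0.639 -0.571 -0.658]
 [-0.015  0.659  0.752  0.836]
 [ 0.     0.     0.     1.   ]]
[518.7 106.3] [353, 0, 287, 237, 20889] [1.2388 0.1094 0.018 ]
[265.   16.7] [257, 8, 16, 18, 227] [0.9191 0.8628 0.018 ]
[418.  113.9] [403, 102, 31, 25, 455] [1.0098 0.2163 0.018 ]
[432.4 138.4] [401, 120, 64, 37, 895] [0.9799 0.1216 0.018 ]
[231.5 163. ] [177, 135, 125, 79, 637] [0.544  0.2904 0.018 ]
[345.2 246.9] [333, 235, 25, 24, 476] [ 0.6271 -0.0558  0.018 ]
[321.9 277.2] [312, 267, 21, 22, 355] [ 0.5504 -0.0962  0.018 ]
[290.3 296.8] [280, 286, 21, 23, 373] [ 0.4787 -0.1051  0.018 ]
```

View pics/top0.png

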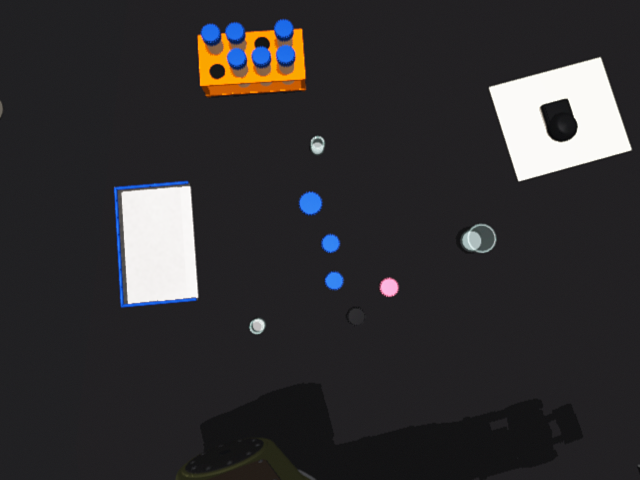

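View pics/side0.png

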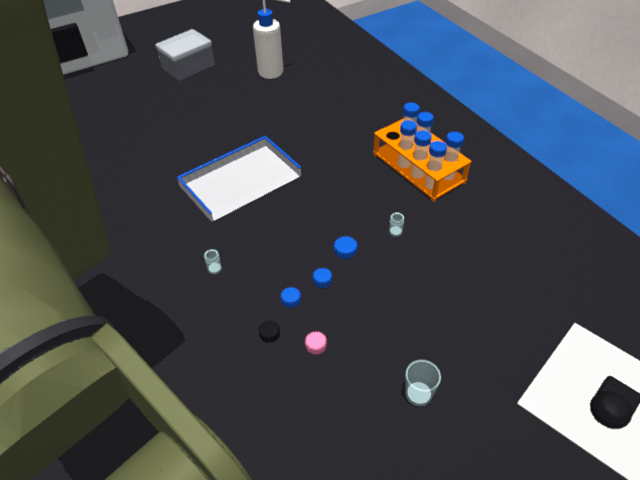

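The top view shows the caps at px (310,203), (330,243) and (334,280). The tray is at left, open towards -y, at px (194,240). The vials are at (317,147) and (257,326), the beaker at (472,240), and the black and pink look-alikes at (356,316) and (389,287).

```bash
python3 - <<'E'
from h import *
c=snap('top')
h=cv2.cvtColor(c['img'],cv2.COLOR_RGB2HSV)
m=cv2.inRange(h,(0,0,190),(180,50,255)); m[:,:100]=0;m[:,220:]=0;m[:170]=0;m[320:]=0
p=cv2.boxPoints(cv2.minAreaRect(cv2.findNonZero(m)))
for q in p: print('floor',q,ray(c,*q,.002).round(4))
for q in[(115,187),(189,182),(121,306),(198,299)]: print('rim',ray(c,*q,.028).round(4))
for n,q,z in[('vn',(257,326),.02),('vf',(317.5,146),.02),('black',(356,316),.018),('pink',(389,287),.018)]: print(n,ray(c,*q,z).round(3))
E
```

```text
floor [119.85209 190.35504] [0.6456 0.324  0.002 ]
floor [189.79529 185.53137] [0.6594 0.187  0.002 ]
floor [197.5799 298.4083] [0.4381 0.161  0.002 ]
floor [127.63669 303.23196] [0.4251 0.2955 0.002 ]
rim [0.6474 0.3238 0.028 ]
rim [0.6615 0.1826 0.028 ]
rim [0.421  0.2985 0.028 ]
rim [0.4381 0.1546 0.028 ]
vn [0.39  0.042 0.02 ]
vf [ 0.742 -0.063  0.02 ]
black [ 0.414 -0.146  0.018]
pink [ 0.471 -0.209  0.018]
```

Request:
jog_arm --targets '[[2.4,[-2.5,0,4],-0.13],[2.4,[-5,0,8],-0.26],[2.4,[-7.5,0,12],-0.39],[2.4,[-10,0,16],-0.52],[2.4,[-12.5,0,20],-0.65],[2.4,[-15,0,24],-0.78],[2.4,[-17.5,0,28],-0.91],[2.4,[-20,0,32],-1.04],[2.4,[-22.5,0,36.1],-1.16],[2.4,[-24.8,0,40.1],-1.22]]'

```text
time_s: 1.15
ee_pos: [0.4811, -0.1443, 0.2245]
eef_rot: [-1.571, -0.0, 0.004]
force: [1.1, -0.8, 0.7]
grip_width: 0.024
```

Request:
jog_arm --targets '[[2.4,[0,0,0],0],[2.4,[0,0,0],0],[2.4,[0,0,0],0]]'

```text
time_s: 1.45
ee_pos: [0.4797, -0.1469, 0.2243]
eef_rot: [-1.571, 0.0, -0.002]
force: [0.5, -0.7, -0.7]
grip_width: 0.024
```

Request:
jog_arm --targets '[[2.4,[0,3,0],0],[2.4,[0,6,0],0],[2.4,[0,9,0],0],[2.4,[0,12,0],0],[2.4,[0,14,0],0],[2.4,[0,16,0],0],[2.4,[0,17.5,0],0],[2.4,[0,19,0],0],[2.4,[0,19.8,0],0],[2.4,[0,19.8,0],0]]'

```text
time_s: 2.45
ee_pos: [0.4795, -0.1469, 0.0258]
eef_rot: [-1.57, 0.001, -0.003]
force: [0.6, 0.1, -0.5]
grip_width: 0.0239
```

```bash
python3 - <<'E'
from h import *
print(ctrl.get_obs()['ee_pos'])
c=snap('side'); cv2.imwrite('pics/s1.png',cv2.resize(c['img'][180:380,180:440,::-1],None,fx=3,fy=3))
blobs(c,(95,110,50),(128,255,255),.018)
E
```

```text
[ 0.47945135 -0.14687726  0.02584043]
[518.8 106.3] [353, 0, 287, 237, 20879] [1.2388 0.1094 0.018 ]
[265.   16.7] [257, 8, 16, 18, 226] [0.9191 0.8627 0.018 ]
[418.  113.9] [403, 102, 31, 25, 454] [1.0098 0.2163 0.018 ]
[432.6 138.5] [401, 121, 64, 36, 882] [0.98   0.1212 0.018 ]
[271.6 143.5] [256, 135, 33, 21, 128] [0.6526 0.3044 0.018 ]
[350.1 243.3] [340, 235, 18, 20, 199] [ 0.6402 -0.0529  0.018 ]
```

View pics/s1.png

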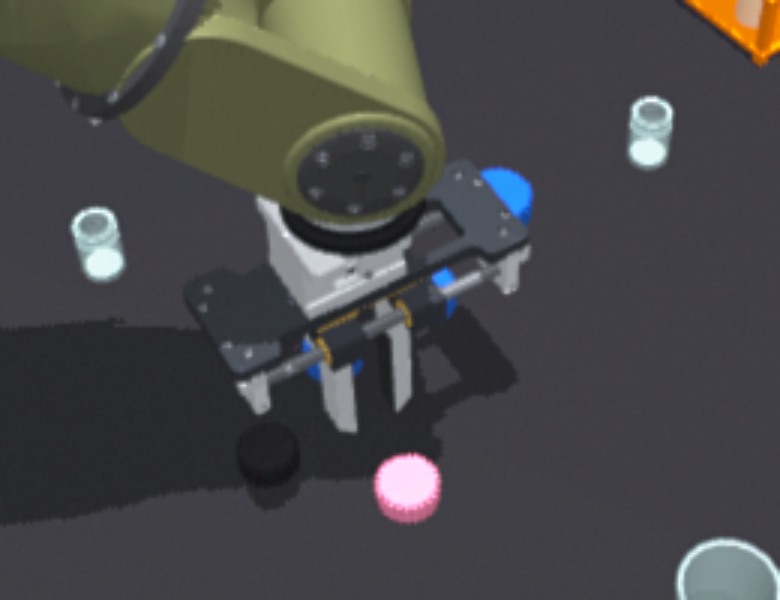

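Request:
jog_arm --targets '[[2.4,[0,0,0.8],0],[2.4,[0,0,1.6],0],[2.4,[0,0,2.4],0],[2.4,[0,0,3.4],0],[2.4,[0,0,4.6],0],[2.4,[0,0,5.8],0],[2.4,[0,0,7.0],0],[2.4,[0,0,8.2],0],[2.4,[0,0,9.4],0],[2.4,[0,0,10.6],0]]'

```text
time_s: 3.5
ee_pos: [0.4803, -0.0392, 0.0264]
eef_rot: [-1.571, 0.0, -0.001]
force: [-0.5, -0.7, 0.3]
grip_width: 0.0239
```

Request:
jog_arm --targets '[[2.4,[0,0,1.2],0],[2.4,[0,0,2.4],0],[2.4,[0,0,3.6],0],[2.4,[0,0,4.8],0],[2.4,[0,0,6.0],0],[2.4,[0,0,7.2],0],[2.4,[0,0,8.4],0],[2.4,[0,0,9.6],0],[2.4,[0,0,10.8],0],[2.4,[0,0,12],0]]'

```text
time_s: 4.5
ee_pos: [0.4804, 0.0807, 0.0265]
eef_rot: [-1.571, -0.0, -0.001]
force: [1.0, -0.7, 0.9]
grip_width: 0.0239
```

```bash
python3 - <<'E'
from h import *
print(ctrl.get_obs()['ee_pos'])
for n in ('top','side'):
    c=snap(n,n+'2.png'); print(n); blobs(c,(95,110,50),(128,255,255),.018)
E
```

```text
[0.4804184  0.08072421 0.02645262]
top
[283.5  28.9] [274, 18, 20, 23, 350] [0.9803 0.0114 0.018 ]
[235.  32.] [225, 21, 21, 23, 356] [0.9704 0.1083 0.018 ]
[210.6  33.4] [200, 23, 21, 23, 361] [0.9657 0.1569 0.018 ]
[261.1  56.3] [252, 45, 19, 23, 327] [0.9219 0.0543 0.018 ]
[285.4  55.2] [277, 45, 18, 21, 313] [0.9259 0.0059 0.018 ]
[236.5  58.2] [227, 48, 19, 21, 311] [0.9162 0.1029 0.018 ]
[132.3 235.9] [113, 180, 76, 128, 960] [0.5549 0.2887 0.018 ]
[310.1 203. ] [298, 191, 25, 25, 485] [ 0.6292 -0.0521  0.018 ]
[330.2 243. ] [321, 233, 20, 21, 317] [ 0.5522 -0.0932  0.018 ]
side
[518.7 106.3] [353, 0, 287, 237, 20880] [1.2388 0.1094 0.018 ]
[265.   16.7] [257, 8, 16, 18, 227] [0.9191 0.8628 0.018 ]
[418.  113.9] [403, 102, 31, 25, 456] [1.0098 0.2162 0.018 ]
[432.6 138.5] [401, 121, 64, 36, 886] [0.9799 0.1212 0.018 ]
[282.7 151.9] [265, 136, 37, 33, 163] [0.6602 0.2639 0.018 ]
[189.5 173.6] [177, 163, 31, 27, 162] [0.4501 0.3068 0.018 ]
[245.5 227.1] [240, 218, 12, 20, 169] [0.485  0.0944 0.018 ]
[345.2 246.9] [333, 235, 25, 24, 476] [ 0.6271 -0.0558  0.018 ]
[321.9 277.1] [312, 267, 21, 21, 352] [ 0.5504 -0.0962  0.018 ]
```

View pics/side2.png

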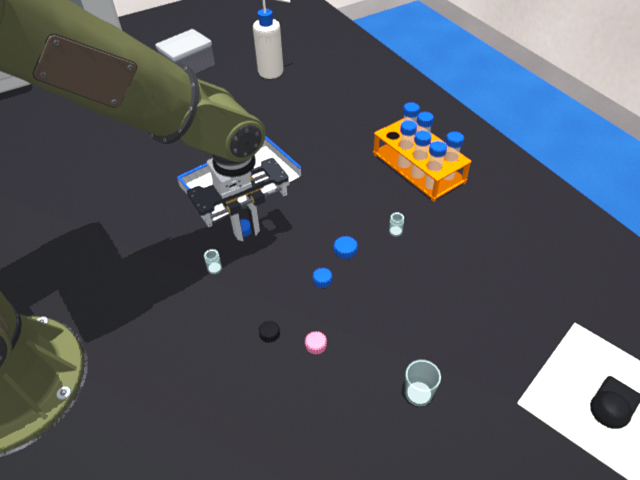

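Cap a sits cradled between the fingers at px (245,227), and vial_near at (213,261) is untouched.

Request:
jog_arm --targets '[[2.4,[0,0,1.3],0],[2.4,[0,0,2.6],0],[2.4,[0,0,3.9],0],[2.4,[0,0,5.2],0],[2.4,[0,0,6.5],0],[2.4,[0,0,7.8],0],[2.4,[0,0,9.1],0],[2.4,[0,0,10.4],0],[2.4,[0,0,11.4],0],[2.4,[0,0,12.2],0]]'

```text
time_s: 5.6
ee_pos: [0.4805, 0.2026, 0.0264]
eef_rot: [-1.571, 0.0, -0.001]
force: [0.3, -0.9, 0.7]
grip_width: 0.0242
```

Request:
jog_arm --targets '[[2.4,[0,0,0],0],[2.4,[0,0,-1],0],[2.4,[0,0,-2],0],[2.4,[0,-3,-2.5],0],[2.4,[0,-6,-3],0],[2.4,[0,-9,-4],0],[2.4,[0,-12,-6],0],[2.4,[1,-14,-10],0],[2.4,[2,-14,-14],0],[2.4,[3,-14,-18],0]]'

```text
time_s: 6.6
ee_pos: [0.5104, 0.019, 0.1673]
eef_rot: [-1.571, -0.002, -0.002]
force: [0.0, 0.7, 0.4]
grip_width: 0.024
```

Request:
jog_arm --targets '[[2.4,[1,0,-4],0],[2.4,[2,0,-8],0],[2.4,[3,0,-12],0],[2.4,[4,0,-15],0],[2.4,[4,0,-15.5],0],[2.4,[4,0,-15.5],0],[2.4,[4,0,-15.5],0]]'

```text
time_s: 7.3
ee_pos: [0.5497, -0.1329, 0.1664]
eef_rot: [-1.571, 0.0, -0.001]
force: [0.1, -0.1, 0.6]
grip_width: 0.0239
```

```bash
python3 - <<'E'
from h import *
print(ctrl.get_obs()['ee_pos'])
for n in ('top','side'):
    c=snap(n,n+'3.png'); print(n); blobs(c,(95,110,50),(128,255,255),.018)
E
```

```text
[ 0.54967658 -0.13286439  0.16638222]
top
[283.5  28.9] [274, 18, 20, 23, 350] [0.9803 0.0114 0.018 ]
[235.  32.] [225, 21, 21, 23, 355] [0.9704 0.1083 0.018 ]
[210.6  33.5] [200, 23, 21, 23, 362] [0.9656 0.1569 0.018 ]
[261.1  56.3] [252, 45, 19, 23, 328] [0.9219 0.0543 0.018 ]
[285.4  55.2] [276, 45, 19, 21, 314] [0.9259 0.0059 0.018 ]
[236.5  58.2] [227, 48, 19, 21, 311] [0.9162 0.1029 0.018 ]
[138.  243.9] [113, 180, 84, 128, 1094] [0.5398 0.2769 0.018 ]
[310.1 203. ] [298, 191, 25, 25, 485] [ 0.6292 -0.0521  0.018 ]
[165.1 275.4] [156, 267, 19, 18, 271] [0.4807 0.2218 0.018 ]
side
[518.7 106.3] [353, 0, 287, 237, 20888] [1.2388 0.1094 0.018 ]
[265.   16.6] [257, 8, 16, 18, 227] [0.9191 0.8629 0.018 ]
[418.  113.9] [403, 102, 31, 25, 457] [1.0098 0.2162 0.018 ]
[432.4 138.4] [401, 120, 64, 37, 896] [0.9798 0.1217 0.018 ]
[210.7 168.8] [177, 139, 83, 75, 447] [0.4965 0.2971 0.018 ]
[285. 154.] [270, 142, 30, 26, 126] [0.6612 0.2545 0.018 ]
[217.9 192. ] [210, 185, 17, 15, 205] [0.4795 0.2191 0.018 ]
[345.5 247.7] [333, 236, 25, 23, 433] [ 0.6264 -0.058   0.018 ]
[322.  277.3] [312, 267, 21, 22, 365] [ 0.5503 -0.0965  0.018 ]
```

Cap a lies in the tray at (0.480, 0.220). Next is cap b.

Request:
jog_arm --targets '[[2.4,[0,3,-0.4],0],[2.4,[0,6,-0.5],0],[2.4,[0,8.5,-0.5],0],[2.4,[0,10.5,-0.5],0],[2.4,[0,12,-0.5],0],[2.4,[0,13,-0.5],0],[2.4,[0,14,-0.5],0],[2.4,[0,14,-0.5],0],[2.4,[0,14,0.2],0],[2.4,[0,14,1],0]]'

```text
time_s: 8.4
ee_pos: [0.5506, -0.123, 0.0272]
eef_rot: [-1.571, -0.001, -0.001]
force: [-0.2, 0.2, 0.3]
grip_width: 0.0237
```

Request:
jog_arm --targets '[[2.4,[0,0,0.8],0],[2.4,[0,0,1.8],0],[2.4,[0,0,3],0],[2.4,[0,0,4.2],0],[2.4,[-0.1,0,5.4],0],[2.4,[-0.1,0,6.6],0],[2.4,[-0.2,0,7.8],0],[2.4,[-0.2,0,9],0],[2.4,[-0.3,0,10.2],0],[2.4,[-0.3,0,11.4],0]]'

```text
time_s: 9.4
ee_pos: [0.5472, -0.0083, 0.0264]
eef_rot: [-1.571, 0.0, -0.001]
force: [-1.0, 0.1, 0.2]
grip_width: 0.0244
```

Request:
jog_arm --targets '[[2.4,[0,0,1.2],0],[2.4,[-0.1,0,2.4],0],[2.4,[-0.1,0,3.6],0],[2.4,[-0.2,0,4.8],0],[2.4,[-0.2,0,6.0],0],[2.4,[-0.3,0,7.2],0],[2.4,[-0.3,0,8.4],0],[2.4,[-0.4,0,9.6],0],[2.4,[-0.4,0,10.8],0],[2.4,[-0.5,0,12],0]]'

```text
time_s: 10.4
ee_pos: [0.5424, 0.1116, 0.0264]
eef_rot: [-1.571, -0.0, -0.001]
force: [-0.1, -0.1, -0.9]
grip_width: 0.024
```

```bash
python3 - <<'E'
from h import *
print(ctrl.get_obs()['ee_pos'])
c=snap('side','side4.png'); blobs(c,(95,110,50),(128,255,255),.018)
E
```

```text
[0.54244777 0.11164855 0.02644105]
[518.7 106.3] [353, 0, 287, 237, 20882] [1.2388 0.1094 0.018 ]
[265.   16.7] [257, 8, 16, 18, 226] [0.9191 0.8627 0.018 ]
[418.  113.9] [403, 102, 31, 25, 455] [1.0098 0.2163 0.018 ]
[432.6 138.5] [401, 121, 64, 36, 885] [0.98   0.1212 0.018 ]
[201.4 174.4] [177, 150, 59, 64, 348] [0.4714 0.2906 0.018 ]
[217.  192.5] [210, 185, 16, 15, 177] [0.4773 0.2186 0.018 ]
[266.8 207.2] [262, 199, 11, 18, 147] [0.5475 0.1226 0.018 ]
[345.2 246.9] [333, 235, 25, 24, 474] [ 0.6271 -0.0558  0.018 ]
```

View pics/side4.png

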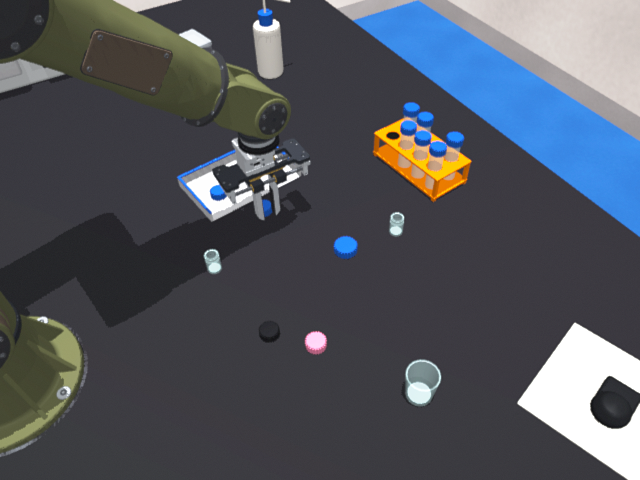

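Cap b is in the cradle at px (267,207), and cap a is in the tray at (217,192).

Request:
jog_arm --targets '[[2.4,[0,0,1.2],0],[2.4,[-0.1,0,2.4],0],[2.4,[-0.1,0,3.6],0],[2.4,[-0.2,0,4.8],0],[2.4,[-0.2,0,6.0],0],[2.4,[-0.3,0,7.2],0],[2.4,[-0.3,0,8.4],0],[2.4,[-0.4,0,9.4],0],[2.4,[-0.4,0,10.2],0],[2.4,[-0.4,0,10.2],0]]'

```text
time_s: 11.45
ee_pos: [0.5385, 0.2136, 0.0264]
eef_rot: [-1.571, -0.0, -0.0]
force: [-0.7, -0.2, 0.8]
grip_width: 0.0241
```

Request:
jog_arm --targets '[[2.4,[0,0,-1],0],[2.4,[0,0,-2],0],[2.4,[0,-3,-2.5],0],[2.4,[0,-6,-3],0],[2.4,[0,-9,-4],0],[2.4,[0,-12,-6],0],[2.4,[1,-14,-10],0],[2.4,[2.5,-14,-14],0],[2.4,[4,-14,-18],0],[2.4,[5.5,-14,-22],0]]'

```text
time_s: 12.45
ee_pos: [0.5933, -0.0104, 0.1668]
eef_rot: [-1.571, -0.0, -0.002]
force: [0.1, -0.2, -0.5]
grip_width: 0.0239
```

Request:
jog_arm --targets '[[2.8,[1.5,0,-4],0],[2.8,[3,0,-8],0],[2.8,[3.5,0,-9.5],0],[2.8,[3.5,0,-9.5],0],[2.8,[3.5,0,-9.5],0],[2.8,[3.5,0,-9.5],0]]'

```text
time_s: 13.05
ee_pos: [0.6279, -0.1014, 0.1666]
eef_rot: [-1.571, 0.0, 0.0]
force: [-0.1, 0.2, -0.4]
grip_width: 0.0276
```

```bash
python3 - <<'E'
from h import *
print(ctrl.get_obs()['ee_pos'])
c=snap('side'); blobs(c,(95,110,50),(128,255,255),.018)
E
```

```text
[ 0.62791653 -0.1013774   0.16657969]
[519.3 106.6] [353, 0, 287, 237, 20808] [1.2391 0.1078 0.018 ]
[418.1 113.9] [403, 102, 31, 25, 456] [1.0099 0.2161 0.018 ]
[436.1 139.1] [402, 120, 63, 37, 769] [0.9854 0.1149 0.018 ]
[231.3 163.2] [177, 135, 125, 79, 637] [0.5435 0.2902 0.018 ]
[240.2 179.5] [232, 172, 17, 16, 194] [0.537  0.2298 0.018 ]
[217.9 191.9] [210, 185, 17, 15, 206] [0.4796 0.2192 0.018 ]
[345.1 247. ] [333, 235, 25, 25, 484] [ 0.6268 -0.0559  0.018 ]
```

Request:
jog_arm --targets '[[2.8,[0,3,0],0],[2.8,[0,6,0],0],[2.8,[0,8.5,0],0],[2.8,[0,10.5,0],0],[2.8,[0,12,0],0],[2.8,[0,13,0],0],[2.8,[0,14,0],0],[2.8,[0,14,0],0],[2.8,[0,14,0.6],0],[2.8,[0,14,1.4],0]]'

```text
time_s: 14.1
ee_pos: [0.6287, -0.0881, 0.0273]
eef_rot: [-1.571, -0.001, -0.001]
force: [0.2, -0.3, 0.2]
grip_width: 0.0281
```

Request:
jog_arm --targets '[[2.8,[0,0,0.8],0],[2.8,[0,0,1.6],0],[2.8,[-0.1,0,2.7],0],[2.8,[-0.2,0,3.9],0],[2.8,[-0.3,0,5.1],0],[2.8,[-0.4,0,6.3],0],[2.8,[-0.5,0,7.5],0],[2.8,[-0.6,0,8.7],0],[2.8,[-0.7,0,9.9],0],[2.8,[-0.8,0,11.1],0]]'

```text
time_s: 15.1
ee_pos: [0.6203, 0.0236, 0.0264]
eef_rot: [-1.571, 0.0, -0.001]
force: [-0.3, -1.5, 0.2]
grip_width: 0.028
```

Request:
jog_arm --targets '[[2.8,[-0.1,0,1.2],0],[2.8,[-0.2,0,2.4],0],[2.8,[-0.3,0,3.6],0],[2.8,[-0.5,0,4.8],0],[2.8,[-0.6,0,6.0],0],[2.8,[-0.7,0,7.2],0],[2.8,[-0.9,0,8.4],0],[2.8,[-1,0,9.6],0],[2.8,[-1.1,0,10.8],0],[2.8,[-1.2,0,12],0]]'

```text
time_s: 16.1
ee_pos: [0.6084, 0.1436, 0.0265]
eef_rot: [-1.571, -0.0, -0.001]
force: [-1.2, 0.4, -0.6]
grip_width: 0.0282
```

```bash
python3 - <<'E'
from h import *
print(ctrl.get_obs()['ee_pos'])
c=snap('side','side5.png'); blobs(c,(95,110,50),(128,255,255),.018)
E
```

```text
[0.60841888 0.14360599 0.02645332]
[518.7 106.3] [353, 0, 287, 237, 20883] [1.2388 0.1094 0.018 ]
[265.   16.7] [257, 8, 16, 18, 226] [0.9191 0.8627 0.018 ]
[418.  113.9] [403, 102, 31, 25, 454] [1.0098 0.2163 0.018 ]
[432.6 138.5] [401, 121, 64, 36, 887] [0.98   0.1212 0.018 ]
[202.4 173.5] [177, 148, 61, 66, 354] [0.4745 0.292  0.018 ]
[240.2 179.5] [233, 173, 16, 15, 189] [0.5371 0.2298 0.018 ]
[287.5 186.1] [283, 177, 11, 20, 162] [0.6146 0.1564 0.018 ]
[217.9 192. ] [210, 185, 17, 15, 203] [0.4794 0.219  0.018 ]
```

View pics/side5.png

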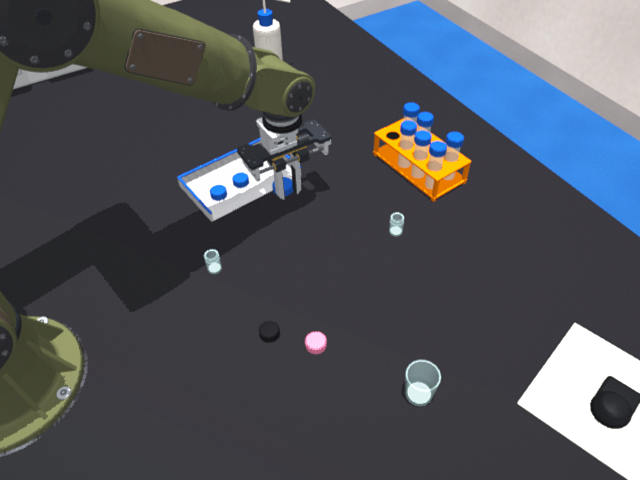

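The large cap is at the tray mouth, px (287,186); the other two lie inside.

Request:
jog_arm --targets '[[2.8,[-0.1,0,1.2],0],[2.8,[-0.2,0,2.4],0],[2.8,[-0.3,0,3.6],0],[2.8,[-0.4,0,4.8],0],[2.8,[-0.5,0,6.0],0],[2.8,[-0.5,0,6.8],0],[2.8,[-0.5,0,7.2],0],[2.8,[-0.5,0,7.2],0]]'

```text
time_s: 16.95
ee_pos: [0.6035, 0.215, 0.0264]
eef_rot: [-1.571, 0.0, -0.001]
force: [0.1, -0.4, -0.6]
grip_width: 0.0283
```

Request:
jog_arm --targets '[[2.8,[0,0,-1],0],[2.8,[0,0,-2],0],[2.8,[0,-3,-2.5],0],[2.8,[0,-6,-3],0],[2.8,[0,-9,-4],0],[2.8,[0,-12,-8],0],[2.8,[0,-14,-12],0],[2.8,[0,-14,-17],0],[2.8,[0,-14,-22],0],[2.8,[0,-14,-27],0]]'

```text
time_s: 17.95
ee_pos: [0.6026, -0.0585, 0.1668]
eef_rot: [-1.571, -0.0, -0.002]
force: [1.1, 0.7, 0.2]
grip_width: 0.0282
```

Request:
jog_arm --targets '[[2.8,[0,0,-3],0],[2.8,[0,0,-5],0],[2.8,[0,0,-5],0],[2.8,[0,0,-5],0]]'

```text
time_s: 18.35
ee_pos: [0.6029, -0.106, 0.1664]
eef_rot: [-1.571, 0.0, -0.002]
force: [-0.4, 0.7, -0.0]
grip_width: 0.0282
```

```bash
python3 - <<'E'
from h import *
print(ctrl.get_obs())
yaw=np.arctan2(.142,-.0155); o=np.array([.542,.240]); R=np.array([[np.cos(yaw),np.sin(yaw)],[-np.sin(yaw),np.cos(yaw)]])
for n in ('top','side'):
    c=snap(n,n+'6.png'); print(n); h=cv2.cvtColor(c['img'],cv2.COLOR_RGB2HSV); m=cv2.inRange(h,(95,110,50),(128,255,255))
    k,l,s,ce=cv2.connectedComponentsWithStats(m)
    for i in range(1,k):
        p=ray(c,*ce[i],.02)
        if 100<s[i,4]<600 and abs(R@(p[:2]-o)).max()<.15: print(s[i],p.round(3),(R@(p[:2]-o)).round(3))
E
```

```text
{'time_s': 18.35, 'qpos': array([-2.33872575e-01,  4.86895039e-01,  1.40020373e+00,  1.31835590e-04,
        1.25464754e+00, -2.31495103e-01]), 'joint_vel': array([ 0.03086814, -0.00148468,  0.00122766,  0.00133034, -0.0002615 ,
        0.00544102]), 'tau': array([-2.03376129e+00, -6.24865651e+01, -3.45590651e+01, -1.22082446e-02,
        2.45560845e-02, -1.13027429e-01]), 'ee_pos': array([ 0.60287112, -0.10596649,  0.16640072]), 'eef_rot': array([-1.57063912e+00,  1.20815085e-04, -2.41846074e-03]), 'force': array([-0.3952772 ,  0.67730119, -0.01599933]), 'moment': array([ 0.00347383, -0.08663155,  0.00501655]), 'grip_width': 0.028152194615118944}
top
[148 201  24  23 431] [0.603 0.238 0.02 ] [-0.008 -0.06 ]
[152 237  19  18 269] [0.538 0.232 0.02 ] [-0.008  0.005]
[156 267  19  18 272] [0.481 0.221 0.02 ] [-0.012  0.063]
side
[256 159  20  18 283] [0.601 0.234 0.02 ] [-0.012 -0.058]
[232 172  17  16 193] [0.536 0.228 0.02 ] [-0.012  0.007]
[210 185  17  15 205] [0.479 0.217 0.02 ] [-0.016  0.065]
```

View pics/top6.png

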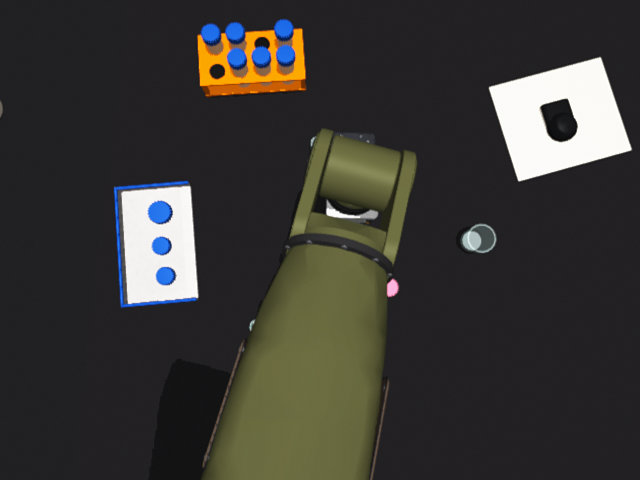

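All three caps lie well inside the tray, at px (160,212), (161,246) and (165,276). The beaker is unmoved and the gripper is clear.

```bash
python3 -c "
from station import ctrl
print(ctrl.hand_in())"
```

```text
the job is handed in; nothing more can be done
None
```

I swept the three blue caps into the tray one at a time, cradling each between the part-open fingertips and sliding it at about 0.12 m/s. I then backed the fingers off, raised the gripper clear and handed the job in at about 18.5 s of the allowed 67 s.

**Caps:** The last look, from both cameras, put all three well inside the tray. In the tray's frame (x, y in m) they are at:

| Cap | Top camera | Side camera |
|---|---|---|
| Large cap | (-0.008, -0.060) | (-0.012, -0.058) |
| Cap b | (-0.008, 0.005) | (-0.012, 0.007) |
| Cap a | (-0.012, 0.063) | (-0.016, 0.065) |

The two views agree to about 4 mm, and every cap is at least 35 mm past its entry limit.

**Glassware and look-alikes:** These I checked only by eye. The beaker was in the same place in the last picture. The arm partly hid the vials and look-alikes there, but they stood in place in the side view taken just before the last 7 cm of the final push. The measured force stayed at sensor noise level, under 2 N, at the end of every move.

No check failed, and the hand-in gave no verdict.

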